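Hook the red wash basket out of the rinse tank

TASK

Take the orange-handled hook rod from its grey holder and use it, not the fingers, to hook the red basket of parts by its wire bail and lift it out of its deep well in the drained rinse tank. Stand the red basket gently upright in the white tray, unhook it, and hang the rod back in its holder as it was; leave the blue basket in its well.

Things in the scene. Friction and masses are not known exactly. Their poses are not given: they have to be found in the camera images.
- rod: Hook rod, 160 g, hung upright in a fixed grey box holder (mouth 60 x 50 mm, rim 120 high). Origin: hook's saddle (top of wire), below handle; z up, x to hook tip. Orange handle 18 x 18, z 109-169, grip at 139. Clear guard 90 x 80, underside z 105, rests on the rim. Steel wire 6 thick: shank at x -16, tip x 18, top z 11; hook spans x -19..21, down to z -6. Bail fits between x -13 and 14.
- basket_red: Red basket, 80-170 g, 46 x 46 x 18 mm, flat bottom. Origin: centre of underside, z up. Fixed wire bail 5 thick in its y-z plane: legs y +-21.5, top at centre z 58. Clear window under bail: z 19-55, y +-18. Hangs by side lugs (y +-36) on ledges, lifts straight up. Its well: 120 (x) x 80 (y) inside, rim 135 above table; basket mid in y, wall 64-72 from the bail on the -x side, 48-56 on +x.
- basket_blue: Same basket in blue, to be left in its well. Fixed clear-walled rinse tank: 130 (x) x 260 (y) mm, 135 high, axes along the baskets'; three wells side by side in y, 85 apart, 5 mm walls: red basket, blue basket, and one closed by a grey plate level with the rim. Baskets' undersides are 12 mm above the table.
- tray: White open tray, fixed, empty, 170 (x) x 150 (y) mm, rim 14 mm high, walls and floor 4 mm thick. Origin: centre of its underside, on the table; z up.
Things that resemble listed ones, but are neither listed nor needed, are in the scene too. There is more than one size of the basket_red; the job needs the middle-sized.

How it is judged:
By the outcome, as a careful person would: the job done as asked, in the order asked, and still so for the second after the job is handed in, with the robot touching nothing.
It also fails if it takes over 64 s, if anything falls off the work surface, if the arm or the gripper's body presses on something with over 40 N, if the wrist force passes 120 N, or if a joint passes its speed limit or range.

ROBOT

A 7-joint arm with a two-finger parallel gripper is mounted at the origin on the work surface. World frame = base frame: x ahead of the robot, y to its left, z up, the work surface at z = 0. Lengths are in mm, angles in rad, forces in N, time in s.
With the tool pointing down it reaches from about 400 to 900 mm from the base axis. Payload 5.5 kg.
Tool frame: the origin (TCP) lies at the very end of the fingers, on their centre line; the grasp point (between the pads) lies 19 mm behind it (robot.tcp_to_grasp is the distance from the TCP to the grasp point, in mm); y points along the fingers, z is the direction in which the jaws open and shut, and the axes are right-handed (so a half turn about y gives the same grasp; the last joint's range is limited). The gripper opens to 85 mm and grips with 20 to 120 N. Pads are 22 mm wide; open, the fingers measure 114 mm over their backs; the gripper's body (76 mm by 85 mm) begins 54 mm behind the grasp point. The pads swing forward as they close: fully open they stand 13 mm farther back than shut.
Start: joints at [-1.04, 0.501, -0.427, 1.55, 0.221, 1.138, -0.21], TCP at [171.958, 626.841, 231.31] pointing down, gripper open.
Joint ranges: [-2.88, 2.88], [-0.31, 2.03], [-1.54, 1.56], [0.2, 2.42], [-1.41, 4.55], [0.19, 2.02], [-2.57, 2.57]. Speed limits (rad/s): [2.57, 2.57, 3.14, 3.14, 3.14, 3.14, 3.14].

INTERFACE

Orientations are given as a unit quaternion [w, x, y, z].
In Python, from cell import robot, eyes gives the robot as it stands.
- The arm moves only by the tool servo_tool, never from a script. Its argument "moves" is a list of rows, each a list of 5 numbers: the opening, from 0 (shut) to 1 (fully open), then the shift along the tool's x, y, z in mm, then the turn about the tool's y in rad. In form: [[grip, tx, ty, tz, spin], ...]. A call has 1 to 10 rows; each row is the pose to reach, as a shift and turn from the pose commanded when the call began, along the tool's axes at that moment; what a row does not reach only later rows make up. A row lasts 1/10 s, in which the tool goes at most 50 mm and 8.59 degrees, less where a joint would pass 70% of its speed; a pose out of reach is approached as far as the arm can. A call with a gripper value outside its range is refused whole. The fingers move at their own pace and stop on an object; "squeeze" is the grip in N (left out, the last holds). Time passes only in rows, so rows that repeat a pose let the fingers close. It gives the time, the measured TCP pose, the force and the opening at its end, in the units of the state.
- robot.read_state(): the state, without advancing time (a new reading comes with each control period).
- eyes.read_camera(name): name is "scene" or "side" or "wrist"; returns a dict with "frame" (420x560x3 uint8, red, green, blue), "fx", "fy", "cx", "cy" (pixels), "eye" and "orientation" of the camera in the world. Camera axes: x right, y up, looking along -z (the intrinsics and any distortion apply to the point x, -y, -z); pixel columns grow to the right and rows downward; lengths in mm; the calibration is good to about 2 mm. A picture is of the moment at which its call begins. There is no depth.
- robot.hand_in(): hands the job in, once; it reports no verdict.
Trained networks look in the newest picture that a camera, given by its name, has taken for a name from the list of things; names that differ only in an ending like _2 or _b are one class to them, and where a whole thing is asked for, a point or a joint stands for the part that bears it (a point fixed in the world has none). Each returns a list of dicts, best first, with "confidence" (0 to 1); they miss things now and then, are a little off and sometimes report something else, mostly with a low value. They report only what shows in the picture. A call takes as long as a camera call. They do not tell look-alikes from the thing itself.
- eyes.recognise(thing, camera): "uv" ([column, row] in pixels, amid what is visible of it).
- eyes.trace(thing, camera): "pixels" (420x560 bool, what is visible of it) and "uv" ([column, row] in pixels, amid what is visible of it).
- eyes.landmark_of(thing, camera): "uv" ([column, row] in pixels: a listed point, or the origin of a listed thing).
The state is a dict: "time": time; "joint_pos": joint angles; "joint_velocities": joint speeds; "joint_torque": joint torques, N m; "eef_pos": TCP position; "eef_rot": TCP orientation; "contact_force": force on the tool from outside, world axes, zero at the start; "wrist_torque": the same for the moment, N m; "gripper_width": finger opening in mm.
Only numpy, scipy, OpenCV 4.12 (cv2) and the standard library are available. Lean on these libraries where they do the work, as an engineer would, in place of code of your own. Each camera call takes 0.05 s, during which the arm holds its last target. There are 200 camera calls.

## Working session

There is one attempt and no reset: what is moved stays moved. The work goes in short steps, Python scripts to look and compute and a tool call to move; the robot and the scene stay as the last step left them, time stands still between calls to the robot, and variables do not carry over. Pictures are saved under pics/ and viewed, about 8 in all and at most 12, crops included, and the job is handed in when it is done.

Besides the shell and the picture viewer there is one more tool, called after "Call:" in YAML: its name, and indented under it one key for each argument. servo_tool: Moves the arm, as the interface text tells. Its arguments: {"type":"object","properties":{"moves":{"type":"array","items":{"type":"array","items":{"type":"number"}}},"squeeze":{"type":"number"}},"required":["moves"]}

```bash
ls; mkdir -p pics
cat > h.py <<'E'
import numpy as np, cv2
from cell import robot, eyes
from scipy.spatial.transform import Rotation as R
def rot(q): return R.from_quat([q[1],q[2],q[3],q[0]]).as_matrix()
def ray(c,uv):
    d=np.array([(uv[0]-c['cx'])/c['fx'],-(uv[1]-c['cy'])/c['fy'],-1.])
    return np.array(c['eye']),rot(c['orientation'])@d
def at_z(c,uv,z):
    e,d=ray(c,uv); return e+d*(z-e[2])/d[2]
def tri(obs):
    A=np.zeros((3,3));b=np.zeros(3)
    for c,uv in obs:
        e,d=ray(c,uv);d=d/np.linalg.norm(d);P=np.eye(3)-np.outer(d,d);A+=P;b+=P@e
    x=np.linalg.solve(A,b)
    r=[np.linalg.norm((np.eye(3)-np.outer(ray(c,u)[1],ray(c,u)[1])/(ray(c,u)[1]@ray(c,u)[1]))@(x-c['eye'])) for c,u in obs]
    return x,r
def proj(c,p):
    v=rot(c['orientation']).T@(np.array(p)-c['eye']); return np.array([c['cx']-c['fx']*v[0]/v[2],c['cy']+c['fy']*v[1]/v[2]])
def save(n,im): cv2.imwrite(n,cv2.cvtColor(np.ascontiguousarray(im),cv2.COLOR_RGB2BGR))
E
cat > a.py <<'E'
from h import *
s=robot.read_state();print(s['time'],s['eef_pos'],s['eef_rot'],s['gripper_width'])
C={n:eyes.read_camera(n) for n in('scene','side','wrist')}
for n,c in C.items():
    print(n,{k:np.round(v,3) for k,v in c.items() if k!='frame'})
    for t in('rod','basket_red','basket_blue','tray'):
        print(t,[('L',np.round(d['uv']).tolist(),round(d['confidence'],2)) for d in eyes.landmark_of(t,n)],[('R',np.round(d['uv']).tolist(),round(d['confidence'],2)) for d in eyes.recognise(t,n)])
save('pics/1.png',cv2.resize(np.vstack([C['scene']['frame']]),(800,600),interpolation=cv2.INTER_CUBIC))
save('pics/2.png',cv2.resize(C['side']['frame'],(800,600),interpolation=cv2.INTER_CUBIC))
E
python3 a.py
```

```text
pics
0.0 [171.80072413 626.16765671 230.25488237] [-0.70010711  0.70145657 -0.09448187  0.09424383] 85.21237092767394
scene {'fx': np.float64(515.543), 'fy': np.float64(515.543), 'cx': np.float64(279.865), 'cy': np.float64(219.027), 'eye': array([1309.846, -537.789,  721.474]), 'orientation': array([0.797, 0.411, 0.192, 0.399])}
rod [] [('R', [133.0, 229.0], 0.96)]
basket_red [('L', [418.0, 210.0], 0.83), ('L', [373.0, 225.0], 0.56)] [('R', [420.0, 204.0], 0.64), ('R', [374.0, 218.0], 0.62)]
basket_blue [] []
tray [('L', [200.0, 240.0], 0.95)] [('R', [201.0, 238.0], 0.6)]
side {'fx': np.float64(434.078), 'fy': np.float64(434.078), 'cx': np.float64(274.791), 'cy': np.float64(207.746), 'eye': array([517.203, 673.424, 774.742]), 'orientation': array([-0.05 , -0.016,  0.357,  0.932])}
rod [] [('R', [307.0, 98.0], 0.89), ('R', [316.0, 184.0], 0.57)]
basket_red [('L', [212.0, 307.0], 0.82), ('L', [186.0, 365.0], 0.61)] [('R', [277.0, 330.0], 0.85), ('R', [211.0, 305.0], 0.68)]
basket_blue [] []
tray [('L', [320.0, 183.0], 0.75)] [('R', [322.0, 182.0], 0.57)]
wrist {'fx': np.float64(337.681), 'fy': np.float64(337.681), 'cx': np.float64(281.619), 'cy': np.float64(210.588), 'eye': array([ 98.224, 647.237, 373.03 ]), 'orientation': array([ 0.786, -0.122, -0.092,  0.599])}
rod [] []
basket_red [] []
basket_blue [] []
tray [] []
```

View pics/1.png

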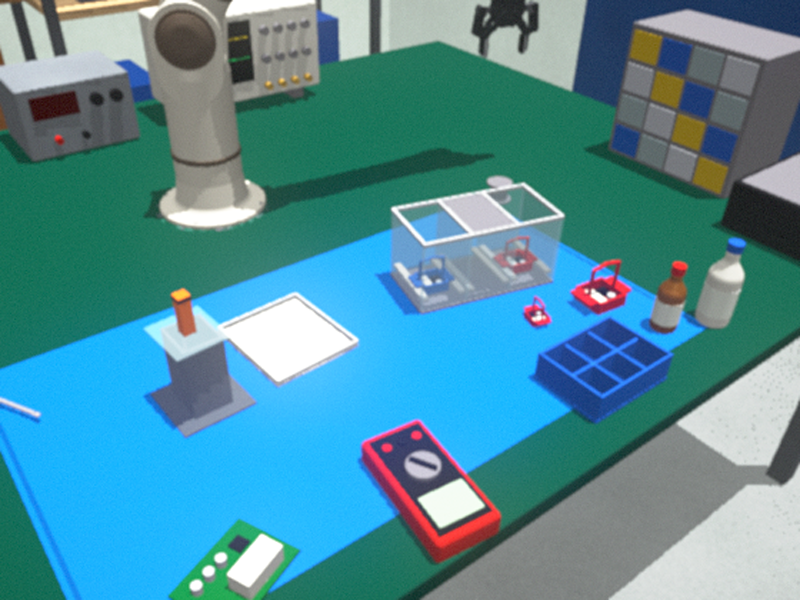

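View pics/2.png

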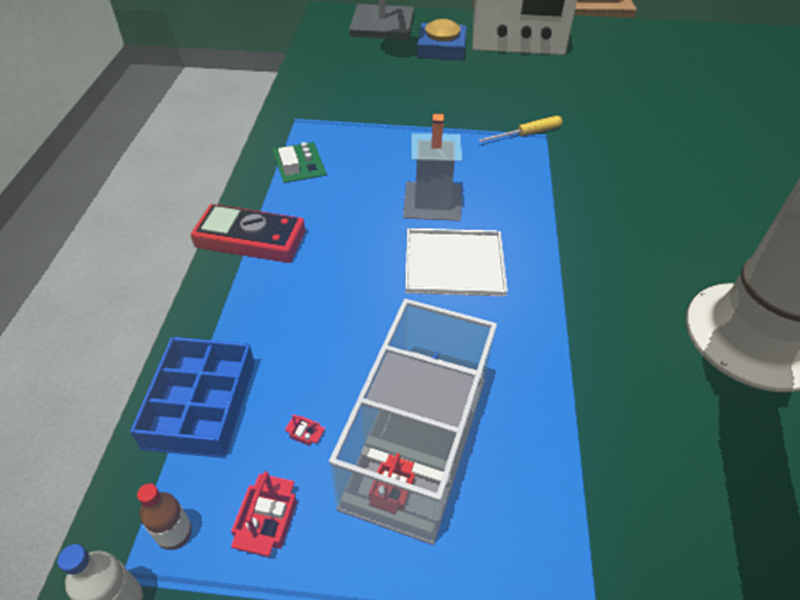

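Pictures 1 and 2 (in 560x420 pixels) show the candidates. For the red basket:
- **In the tank's well:** scene ~(362,181), side ~(277,335). This is the middle-sized one and is the one described.
- **Small look-alike on the mat:** scene (376,220), side (212,300).
- **Large look-alike on the mat:** scene (420,204), side (186,360).

The rod with the orange handle is at scene (128,217), side (306,92). The yellow screwdriver is a distractor.

```bash
cat > b.py <<'E'
from h import *
from scipy.optimize import least_squares
S=eyes.read_camera('scene');D=eyes.read_camera('side');W=eyes.read_camera('wrist')
k=0.7
sc=[(392,210),(425,243),(562,214),(523,185)]
sd=[(496,324),(405,300),(332,460),(441,497)]
for c,l in((S,sc),(D,sd)):
    P=np.array([at_z(c,(u*k,v*k),135)[:2] for u,v in l]);print(P.round(0).tolist(),[round(np.linalg.norm(P[i]-P[i-1])) for i in range(4)])
# tray
def f(n,cam):
    for d in eyes.trace(n,cam)[:2]:
        m=d['pixels'].astype(np.uint8)
        yield d['confidence'],m
for c,n in((S,'scene'),(D,'side')):
    for cf,m in f('tray',n):
        cs=max(cv2.findContours(m,0,2)[0],key=cv2.contourArea)[:,0]
        P=np.array([at_z(c,p,14)[:2] for p in cs],np.float32);print(n,'tray',round(cf,2),cv2.minAreaRect(P))
    fr=c['frame'].astype(int);m=((fr[...,0]>140)&(fr[...,2]<80)&(fr[...,1]>50)&(fr[...,1]<140)).astype(np.uint8)
    x0,x1,y0,y1=(95,170,190,250) if n=='scene' else (280,330,70,115)
    mm=np.zeros_like(m);mm[y0:y1,x0:x1]=m[y0:y1,x0:x1];ys,xs=np.nonzero(mm);print('handle',len(xs),xs.min(),xs.max(),ys.min(),ys.max())
    if n=='scene': a=fr[180:300,80:200]
    else: b=fr[60:180,250:370]
    if n=='scene': e=fr[110:230,260:440]
    else: g=fr[190:400,200:380]
B=lambda i,w,h:cv2.resize(i.astype(np.uint8),(w,h),interpolation=cv2.INTER_CUBIC)
save('pics/3.png',np.vstack([np.hstack([B(a,300,300),B(b,300,300)]),np.hstack([B(e,360,240),B(g,240,280)[:240]])]))
save('pics/4.png',W['frame'])
E
python3 b.py
```

```text
[[440.0, 129.0], [556.0, 106.0], [615.0, 353.0], [500.0, 377.0]] [255, 118, 254, 117]
[[432.0, 135.0], [556.0, 106.0], [616.0, 353.0], [492.0, 384.0]] [256, 128, 255, 127]
scene tray 0.78 ((494.56298828125, -115.60296630859375), (182.19769287109375, 155.77066040039062), 3.613192319869995)
handle 202 120 135 207 233
side tray 0.73 ((487.1063232421875, -104.79148864746094), (172.2274627685547, 166.31735229492188), 2.8703830242156982)
handle 7 304 309 84 103
```

View pics/3.png

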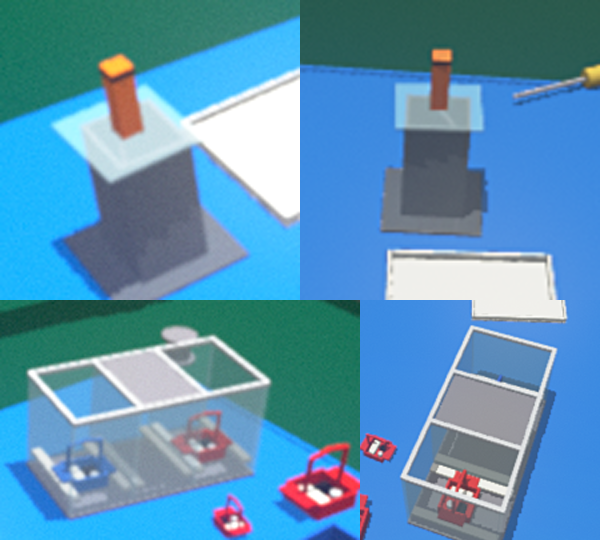

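```bash
cat > c.py <<'E'
from h import *
S=eyes.read_camera('scene');D=eyes.read_camera('side')
q=lambda c,l,z:np.array([at_z(c,p,z)[:2] for p in l])
a=(117/2.5+80,66/2.5+180);b=(141/2.5+250,52/2.5+60)
print(tri([(S,a),(D,b)]),at_z(S,a,184),at_z(D,b,184))
gs=[(u/2.5+80,v/2.5+180) for u,v in[(52,126),(150,87),(208,132),(107,182)]]
gd=[((u-300)/2.5+250,v/2.5+60) for u,v in[(396,129),(483,130),(481,84),(395,84)]]
for c,l in((S,gs),(D,gd)):
    P=q(c,l,122);print(P.round().tolist(),P.mean(0),[round(np.linalg.norm(P[i]-P[i-1])) for i in range(4)])
s=(207/2+260,112/2+110);print('bail',at_z(S,s,70))
t=[(405,228),(501,232),(507,294),(405,291)]
P=q(D,[(u*.7,v*.7) for u,v in t],14);print('tray',P.round().tolist(),P.mean(0))
t=[(297,293),(358,340),(282,382),(222,330)]
P=q(S,[(u*.7,v*.7) for u,v in t],14);print('tray',P.round().tolist(),P.mean(0))
s=robot.read_state();M=rot(s['eef_rot']);print(M.round(3))
for n,t in(('tank',(524,245,300)),):print((M.T@(np.array(t)-s['eef_pos'])).round(0))
E
python3 c.py
```

```text
(array([ 536.86306668, -281.78374581,  184.10156068]), [np.float64(1.8475859829731263), np.float64(1.84758598297326)]) [ 539.61620317 -281.54051116  184.        ] [ 535.78030774 -284.74105077  184.        ]
[[497.0, -325.0], [493.0, -243.0], [572.0, -233.0], [583.0, -318.0]] [ 536.06168146 -279.79707771] [86, 82, 80, 86]
[[575.0, -238.0], [488.0, -246.0], [492.0, -328.0], [583.0, -318.0]] [ 534.35164093 -282.79472105] [80, 88, 82, 91]
bail [552.97287715 325.53688881  70.        ]
tray [[580.0, -178.0], [405.0, -186.0], [397.0, -34.0], [566.0, -22.0]] [ 486.70549274 -104.77244865]
tray [[403.0, -41.0], [568.0, -31.0], [584.0, -175.0], [423.0, -189.0]] [ 494.69366304 -109.24477077]
[[ 0.964 -0.     0.265]
 [-0.265  0.     0.964]
 [-0.    -1.    -0.   ]]
[ 441.  -69. -275.]
```

Call:
servo_tool:
  moves:
    - [1,497,-70,-192,0]
    - [1,497,-70,-192,0]
    - [1,497,-70,-192,0]
    - [1,497,-70,-192,0]
    - [1,497,-70,-192,0]
    - [1,497,-70,-192,0]
    - [1,497,-70,-192,0]
    - [1,497,-70,-192,0]
    - [1,497,-70,-192,0]
    - [1,497,-70,-192,0]

```text
time: 2.7
eef_pos: [572.1, 330.8, 297.0]
eef_rot: [0.701, -0.701, 0.094, -0.094]
contact_force: [0.1, 0.9, -0.0]
gripper_width: 85.5
```

Call:
servo_tool:
  moves:
    - [1,0,0,0,0]
    - [1,0,0,0,0]
    - [1,0,0,0,0]

```text
time: 3.0
eef_pos: [569.3, 333.5, 296.2]
eef_rot: [0.701, -0.701, 0.094, -0.093]
contact_force: [0.5, 0.9, 0.2]
gripper_width: 85.3
```

```bash
cat > d.py <<'E'
from h import *
import sys
s=robot.read_state();print(s['time'],s['eef_pos'],s['joint_pos'])
W=eyes.read_camera('wrist');print(W['eye'],rot(W['orientation'])[:,2])
save('pics/4.png',cv2.resize(W['frame'],(800,600),interpolation=cv2.INTER_CUBIC))
for t in('basket_red','basket_blue'): print(t,[(np.round(d['uv']),round(d['confidence'],2)) for d in eyes.landmark_of(t,'wrist')])
E
python3 d.py
```

```text
3.0 [569.32774512 333.52831688 296.19359892] [-0.36729974  0.45134102 -0.28806843  1.45086929  0.12913642  1.25867686
  0.63705123]
[495.75371158 354.07224402 438.9635641 ] [-0.28976686  0.07832751  0.95388677]
basket_red [(array([246., 254.]), 0.85), (array([270., 155.]), 0.73), (array([338., 248.]), 0.58)]
basket_blue []
```

View pics/4.png

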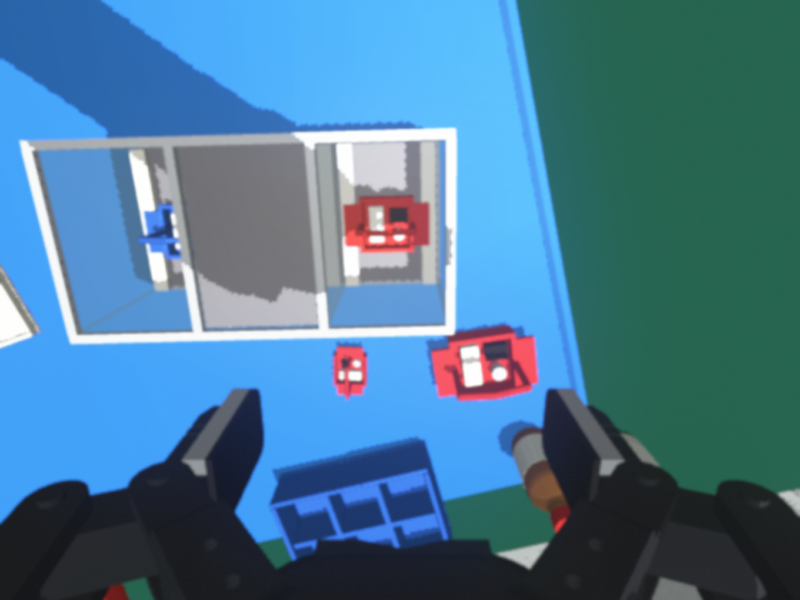

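```bash
cat > e.py <<'E'
from h import *
W=eyes.read_camera('wrist')
f=cv2.imread('pics/4.png')
k=.7
P=np.array([at_z(W,(u*k,v*k),135)[:2] for u,v in[(20,143),(455,130),(455,333),(72,343)]]);print(P.round(),P.mean(0),[np.linalg.norm(P[i]-P[i-1]).round() for i in range(4)])
c=W['frame'][125:190,230:310]
save('pics/5.png',cv2.resize(c,(800,650))[:600])
E
python3 e.py
```

```text
[[432. 134.]
 [493. 388.]
 [619. 358.]
 [558. 105.]] [525.8219797  246.25991641] [np.float64(129.0), np.float64(260.0), np.float64(129.0), np.float64(260.0)]
```

View pics/5.png

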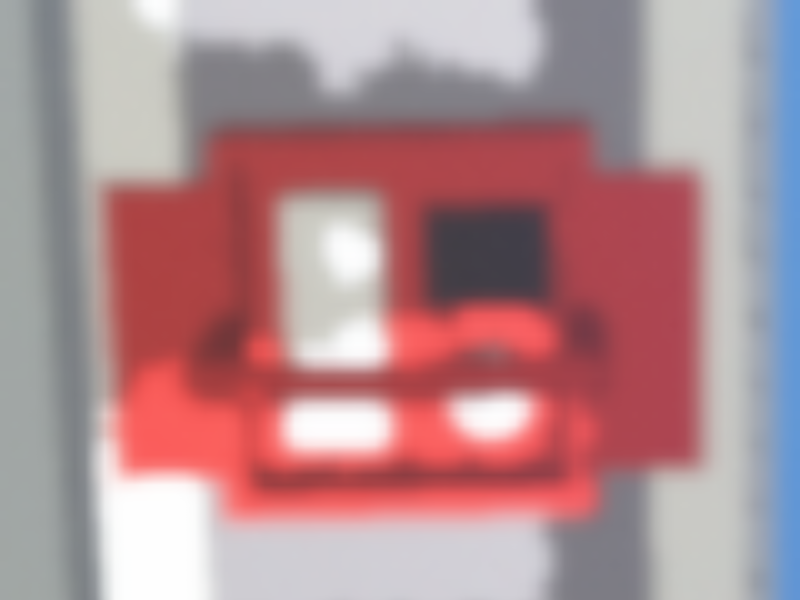

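```bash
cat > e.py <<'E'
from h import *
W=eyes.read_camera('wrist')
a=np.radians(-13.5);X=np.array([np.cos(a),np.sin(a)]);Y=np.array([-X[1],X[0]])
T=np.array([525.8,246.3]);well=T+85*Y
print('well',well)
for n,uv,z in(('bail',(270.3,163),69.5),('bailL',(252.5,163.3),60),('bailR',(288.3,162.7),60),('body',(270.3,157.2),29)):
    p=at_z(W,uv,z)[:2];print(n,p.round(1),'local',((p-well)@X).round(1),((p-well)@Y).round(1))
s=robot.read_state();M=rot(s['eef_rot']);t=np.array([536,-282,250])
print((M.T@(t-s['eef_pos'])).round(1),s['joint_pos'])
E
python3 e.py
```

```text
well [545.64285593 328.95144323]
bail [552.1 326.2] local 6.9 -1.1
bailL [548.6 306. ] local 8.2 -21.6
bailR [558.5 345.2] local 8.7 18.8
body [551.5 325.1] local 6.6 -2.4
[ 129.    46.4 -602.7] [-0.36812207  0.45100018 -0.28727183  1.45055734  0.12981209  1.25871411
  0.63737452]
```

Wrist view (pic 4, close crop pic 5) shows the middle red basket in its well, with the bail top at about (270,163). That puts the bail near (553,327), running along tank y, with the tank centre at (526,246). The bail sits about 7.5 mm toward +x, which matches the well dimensions given. Next I go above the rod.

Call:
servo_tool:
  moves:
    - [1,129,46,-603,-0.37]
    - [1,129,46,-603,-0.37]
    - [1,129,46,-603,-0.37]
    - [1,129,46,-603,-0.37]
    - [1,129,46,-603,-0.37]
    - [1,129,46,-603,-0.37]
    - [1,129,46,-603,-0.37]
    - [1,129,46,-603,-0.37]
    - [1,129,46,-603,-0.37]
    - [1,129,46,-603,-0.37]

```text
time: 4.25
eef_pos: [542.0, -166.9, 259.6]
eef_rot: [-0.706, 0.706, 0.037, -0.036]
contact_force: [-0.1, -0.5, -0.3]
gripper_width: 85.2
```

```bash
cat > st.py <<'E'
from h import *
import sys
t=np.array(eval(sys.argv[1]),float);yaw=float(sys.argv[2])
s=robot.read_state();M=rot(s['eef_rot']);print(s['time'],s['eef_pos'].round(1),s['joint_pos'].round(2),s['gripper_width'],s['contact_force'])
cy=np.degrees(np.arctan2(M[1,0],M[0,0]));print('yaw',cy.round(2),'tool y',M[:,1].round(4))
print('shift',(M.T@(t-s['eef_pos'])).round(1),'spin',-np.radians((yaw-cy+180)%360-180).round(3))
E
python3 st.py 536,-282,250 5.7
```

```text
4.25 [ 542.  -166.9  259.6] [ 0.37  0.3  -0.15  1.74  0.05  1.11  1.88] 85.22577569212484 [-0.10927481 -0.51443858 -0.32119033]
yaw 5.93 tool y [ 9.e-04 -2.e-04 -1.e+00]
shift [ -17.9    9.6 -113.9] spin 0.004
```

Call:
servo_tool:
  moves:
    - [1,-16,10,-100,0]
    - [1,-16,10,-100,0]
    - [1,-16,10,-100,0]
    - [1,-16,10,-100,0]

```text
time: 4.65
eef_pos: [535.8, -268.1, 248.8]
eef_rot: [0.706, -0.706, -0.035, 0.035]
contact_force: [0.3, 0.8, -0.0]
gripper_width: 85.3
```

```bash
cat > w.py <<'E'
from h import *
import sys
W=eyes.read_camera('wrist');print(W['eye'])
save(sys.argv[1],cv2.resize(W['frame'],(800,600),interpolation=cv2.INTER_CUBIC))
E
python3 w.py pics/6.png;python3 st.py 536,-282,135 5.7
```

```text
[ 459.84682441 -275.35159934  391.54851164]
4.7 [ 536.6 -265.9  249.1] [ 0.49  0.36 -0.1   1.67  0.04  1.11  2.06] 85.38858952278797 [-0.13601137 -0.16324067  0.40011443]
yaw 5.86 tool y [-1.e-04  9.e-04 -1.e+00]
shift [ -2.3 114.1 -16. ] spin 0.003
```

View pics/6.png

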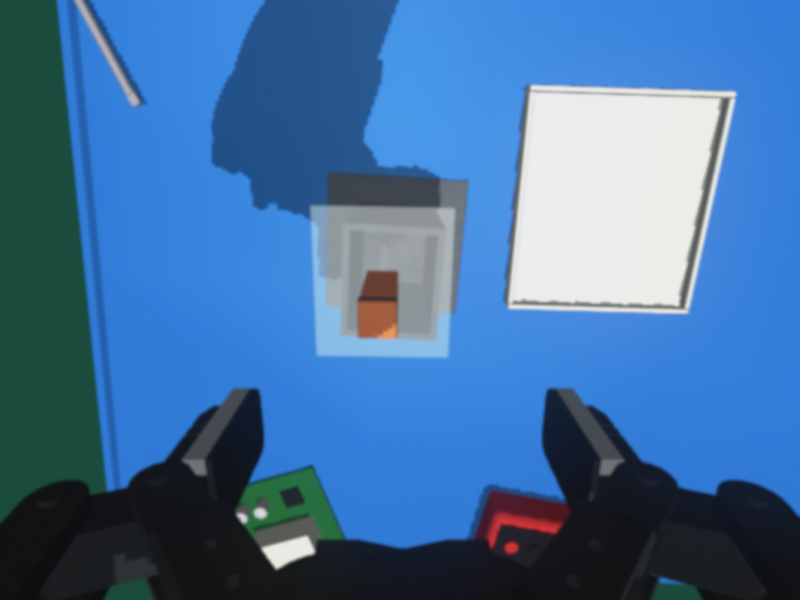

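```bash
cat > f.py <<'E'
from h import *
W=eyes.read_camera('wrist');k=.7
print(at_z(W,(378*k,318*k),184)[:2])
P=np.array([at_z(W,(u*k,v*k),123)[:2] for u,v in[(310,206),(455,208),(449,357),(317,356)]]);print(P.round(),P.mean(0),[np.linalg.norm(P[i]-P[i-1]).round() for i in range(4)])
P=np.array([at_z(W,(u*k,v*k),14)[:2] for u,v in[(528,86),(736,93),(689,312),(508,308)]]);print(P.round(),P.mean(0),[np.linalg.norm(P[i]-P[i-1]).round() for i in range(4)])
E
python3 f.py;python3 st.py 536,-282,135 5.7
```

```text
[ 535.24300064 -276.8221327 ]
[[ 496. -321.]
 [ 489. -241.]
 [ 578. -233.]
 [ 585. -312.]] [ 536.93458637 -276.75588751] [np.float64(90.0), np.float64(80.0), np.float64(89.0), np.float64(80.0)]
[[ 409. -187.]
 [ 398.  -37.]
 [ 565.  -24.]
 [ 577. -174.]] [ 487.16055982 -105.41269438] [np.float64(168.0), np.float64(151.0), np.float64(167.0), np.float64(150.0)]
4.75 [ 537.1 -264.8  249.3] [ 0.49  0.36 -0.1   1.67  0.04  1.11  2.06] 85.46201123986415 [ 1.3669654   0.25628008 -0.85525484]
yaw 5.98 tool y [ 3.0e-04  1.1e-03 -1.0e+00]
shift [ -2.9 114.2 -17.2] spin 0.005
```

Call:
servo_tool:
  moves:
    - [1,-2,20,-13,0.01]
    - [1,-2,55,-13,0.01]
    - [1,-2,85,-13,0.01]
    - [1,-2,105,-13,0.01]
    - [1,-2,114,-13,0.01]
    - [1,-2,114,-13,0.01]
    - [1,-2,114,-13,0.01]
  squeeze: 80

```text
time: 5.45
eef_pos: [537.1, -279.1, 136.4]
eef_rot: [-0.706, 0.706, 0.034, -0.033]
contact_force: [0.1, -0.1, 0.3]
gripper_width: 85.7
```

```bash
python3 st.py 536.5,-278,135 5.3
```

```text
5.45 [ 537.1 -279.1  136.4] [ 0.5   0.49 -0.09  1.76  0.05  0.89  2.06] 85.67843954447353 [ 0.11295546 -0.10209665  0.26810084]
yaw 5.38 tool y [ 1.6e-03 -4.0e-04 -1.0e+00]
shift [-0.4  1.4  1.2] spin 0.001
```

Well placed, so I close on the handle.

Call:
servo_tool:
  moves:
    - [0.5,0,1,1,0]
    - [0.35,0,1,1,0]
    - [0.28,0,1,1,0]
    - [0,0,1,1,0]
    - [0,0,1,1,0]
    - [0,0,1,1,0]
    - [0,0,1,1,0]
    - [0,0,1,1,0]
  squeeze: 80

```text
time: 6.25
eef_pos: [536.1, -279.1, 134.7]
eef_rot: [-0.706, 0.707, 0.033, -0.032]
contact_force: [-0.5, -1.0, 4.5]
gripper_width: 17.1
```

```bash
python3 st.py 536.5,-278,135 5.3
```

```text
6.25 [ 536.1 -279.1  134.7] [ 0.5   0.49 -0.09  1.76  0.05  0.89  2.05] 17.078920590341834 [-0.51747797 -1.02177169  4.49614798]
yaw 5.28 tool y [ 8.e-04 -5.e-04 -1.e+00]
shift [ 0.5 -0.3  1.1] spin -0.0
```

Call:
servo_tool:
  moves:
    - [0,0,-5,0,0]
    - [0,0,-20,0,0]
    - [0,0,-45,0,0]
    - [0,0,-75,0,0]
    - [0,0,-105,0,0]
    - [0,0,-135,0,0]
    - [0,0,-160,0,0]
    - [0,0,-175,0,0]
    - [0,0,-175,0,0]
    - [0,0,-175,0,0]

```text
time: 7.25
eef_pos: [535.5, -278.6, 309.2]
eef_rot: [0.706, -0.706, -0.033, 0.033]
contact_force: [-0.2, 0.4, -1.7]
gripper_width: 17.2
```

```bash
python3 st.py 536,-279,310 5.3
cat > g.py <<'E'
from h import *
S=eyes.read_camera('scene');D=eyes.read_camera('side')
p=robot.read_state()['eef_pos'];o=p-[0,0,60]
out=[]
for c in(S,D):
    u,v=proj(c,o).astype(int);u=np.clip(u,70,490);v=np.clip(v,75,345);out.append(cv2.resize(c['frame'][v-75:v+75,u-50:u+50],(400,600),interpolation=cv2.INTER_CUBIC));print(u-50,v-75)
save('pics/7.png',np.hstack(out))
for n in('scene','side'):print([(d['uv'],d['confidence']) for d in eyes.landmark_of('rod',n)])
E
python3 g.py
```

```text
7.25 [ 535.5 -278.6  309.2] [ 0.51  0.32 -0.09  1.59  0.03  1.23  2.07] 17.199733481293556 [-0.24353252  0.40047105 -1.70594774]
yaw 5.29 tool y [-1.e-04  1.e-04 -1.e+00]
shift [ 0.5 -0.8 -0.4] spin -0.0
71 99
258 0
[([127.1, 201.3], 0.57)]
[([308.7, 78.3], 0.78)]
```

View pics/7.png

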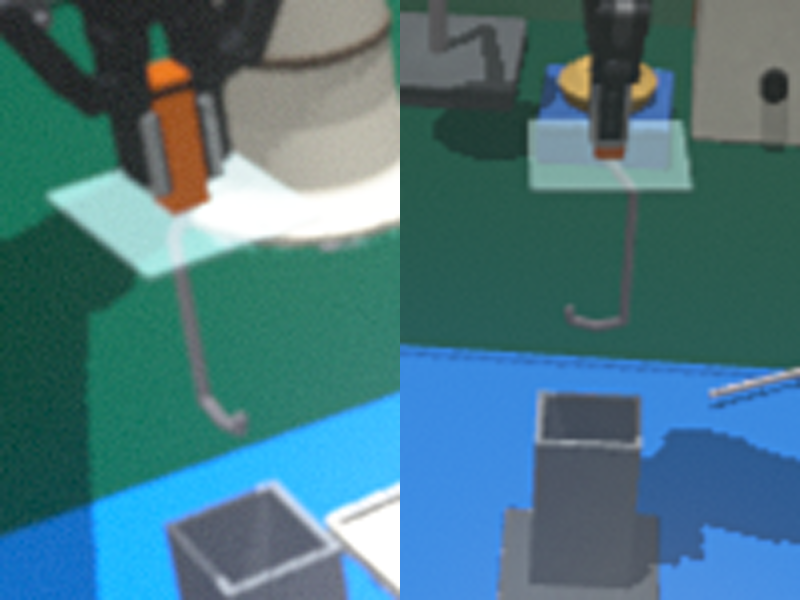

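```bash
cat > i.py <<'E'
from h import *
S=eyes.read_camera('scene');D=eyes.read_camera('side')
s=robot.read_state();M=rot(s['eef_rot'])
for a,b in(((127.1,201.3),(308.7,78.3)),((126,203.5),(308,79.5))):
    x,r=tri([(S,a),(D,b)]);print(x.round(1),np.round(r,1),'tool',(M.T@(x-s['eef_pos'])).round(1))
e=s['eef_pos']+M@[0,120,0];print(proj(S,e),proj(D,e))
# guard corners in pic7
for c,l,o in((S,[(48,194),(150,278),(320,210)],(71,99)),(D,[(529,188),(692,188),(685,121),(529,121)],(258,0))):
    P=np.array([at_z(c,((u-(400 if o[1]==0 else 0))/4+o[0],v/4+o[1]),s['eef_pos'][2]-120+107)[:2] for u,v in l]);print(P.round(1).tolist(),P.mean(0))
a,b=P[0],P[2]
# path
print(s['joint_pos'])
E
python3 i.py; python3 st.py 521.9,334.5,310 -13.5
```

```text
[ 532.2 -278.6  192.4] [2.9 2.9] tool [ -2.9 115.8   0.2]
[ 533.2 -281.1  188.3] [2. 2.] tool [ -2.1 119.9  -2.4]
[126.97167754 202.82355886] [306.63355257  80.70633869]
[[491.8, -321.4], [582.9, -313.9], [570.5, -233.9]] [ 548.42078695 -289.71059185]
[[575.7, -237.7], [485.4, -248.0], [491.0, -327.2], [582.1, -316.7]] [ 533.54932978 -282.42212872]
[ 0.50771578  0.32538786 -0.0927659   1.58925483  0.03131293  1.23037163
  2.07230558]
7.55 [ 535.3 -278.6  308.1] [ 0.51  0.33 -0.09  1.59  0.03  1.23  2.07] 17.069717607816205 [ 0.10051015 -1.3132469  -1.30733678]
yaw 5.28 tool y [-1.8e-03  9.0e-04 -1.0e+00]
shift [ 43.1  -1.3 611.8] spin 0.328
```

The side picture shows the hook tip pointing left, which is world +x. The rod already faces the way the basket needs apart from a 19° turn. I carry it over the red well.

Call:
servo_tool:
  moves:
    - [0,2,0,25,0.03]
    - [0,5,0,65,0.07]
    - [0,8,0,110,0.1]
    - [0,11,0,155,0.14]
    - [0,14,0,200,0.18]
    - [0,18,0,250,0.22]
    - [0,22,0,300,0.26]
    - [0,25,0,350,0.3]
    - [0,28,0,400,0.32]
    - [0,32,0,450,0.328]

```text
time: 8.55
eef_pos: [525.7, 173.4, 309.1]
eef_rot: [-0.702, 0.702, -0.083, 0.083]
contact_force: [1.5, 0.2, -1.1]
gripper_width: 17.2
```

```bash
python3 st.py 521.9,334.5,310 -13.5
```

```text
8.55 [525.7 173.4 309.1] [-0.09  0.24 -0.33  1.7   0.08  1.21  0.89] 17.21453078049191 [ 1.45811935  0.1817223  -1.14669832]
yaw -13.56 tool y [-1.e-04 -2.e-04 -1.e+00]
shift [-41.4  -0.9 155.7] spin -0.001
```

Call:
servo_tool:
  moves:
    - [0,-11,0,45,0]
    - [0,-22,0,85,0]
    - [0,-32,0,120,0]
    - [0,-38,0,145,0]
    - [0,-41,0,155,0]
    - [0,-41,0,156,0]
    - [0,-41,0,156,0]
    - [0,-41,0,156,0]

```text
time: 9.35
eef_pos: [523.7, 330.4, 309.1]
eef_rot: [-0.702, 0.703, -0.084, 0.084]
contact_force: [0.2, 0.8, -2.1]
gripper_width: 16.9
```

```bash
python3 st.py 521.9,334.5,310 -13.5
cat > j.py <<'E'
from h import *
import sys
W=eyes.read_camera('wrist');save(sys.argv[1],cv2.resize(W['frame'],(800,600),interpolation=cv2.INTER_CUBIC))
E
python3 j.py pics/8.png
```

```text
9.35 [523.7 330.4 309.1] [-0.32  0.38 -0.39  1.54  0.15  1.25  0.61] 16.869272935529263 [ 0.19822897  0.76959892 -2.14423641]
yaw -13.68 tool y [ 2.0e-04 -1.4e-03 -1.0e+00]
shift [-2.7 -0.9  3.5] spin -0.003
```

View pics/8.png

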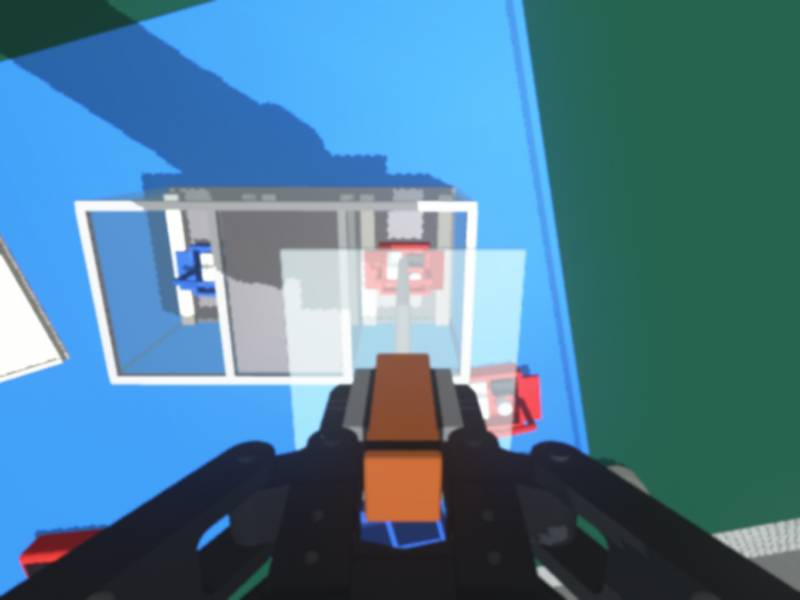

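Call:
servo_tool:
  moves:
    - [0,-3,10,3,0]
    - [0,-3,30,3,0]
    - [0,-3,45,3,0]
    - [0,-3,65,3,0]
    - [0,-3,85,3,0]
    - [0,-3,105,3,0]
    - [0,-3,120,3,0]
    - [0,-3,132,3,0]
    - [0,-3,140,3,0]
    - [0,-3,141,3,0]

```text
time: 10.4
eef_pos: [520.1, 336.0, 167.2]
eef_rot: [-0.702, 0.703, -0.084, 0.083]
contact_force: [0.0, -0.7, -1.3]
gripper_width: 17.3
```

Call:
servo_tool:
  moves:
    - [0,0,0,0,0]
    - [0,0,0,0,0]

```text
time: 10.6
eef_pos: [521.1, 336.9, 169.2]
eef_rot: [0.703, -0.702, 0.083, -0.084]
contact_force: [-0.7, 0.8, -1.0]
gripper_width: 16.9
```

```bash
python3 st.py 521.9,334.5,168 -13.5
cat > k.py <<'E'
from h import *
import sys
z=float(sys.argv[2]) if len(sys.argv)>2 else 120
S=eyes.read_camera('scene');D=eyes.read_camera('side')
p=robot.read_state()['eef_pos'];o=p-[0,0,z]
out=[]
for c in(S,D):
    u,v=proj(c,o).astype(int);print(u-40,v-60);out.append(cv2.resize(c['frame'][v-60:v+60,u-40:u+40],(400,600),interpolation=cv2.INTER_CUBIC))
save(sys.argv[1],np.hstack(out))
E
python3 k.py pics/9.png
```

```text
10.6 [521.1 336.9 169.2] [-0.34  0.5  -0.37  1.69  0.21  0.99  0.55] 16.90441835541873 [-0.66132723  0.78985762 -1.03623933]
yaw -13.51 tool y [ 1.3e-03  9.0e-04 -1.0e+00]
shift [ 1.3  1.2 -2.1] spin -0.0
316 106
250 281
```

View pics/9.png

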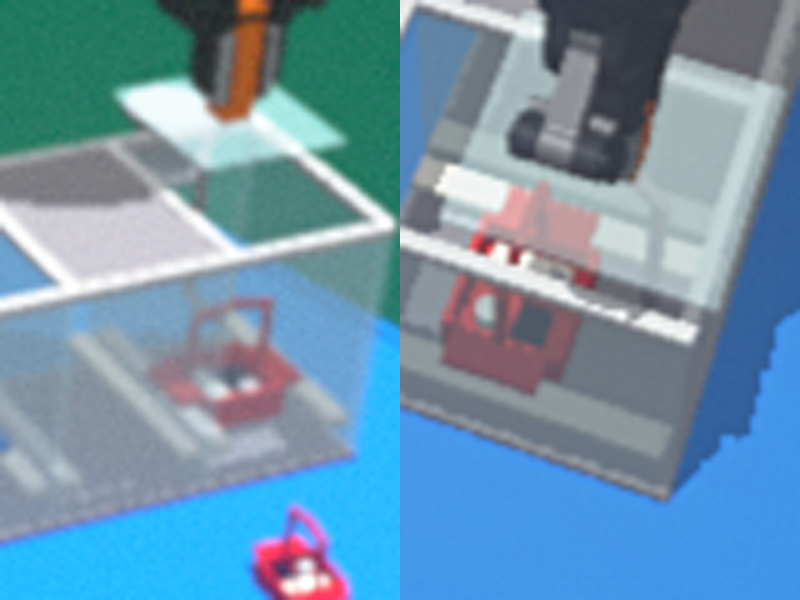

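Call:
servo_tool:
  moves:
    - [0,4,0,-1,0]
    - [0,9,0,-2,0]
    - [0,14,0,-2,0]
    - [0,19,0,-2,0]
    - [0,24,0,-2,0]
    - [0,28,0,-2,0]
    - [0,31,0,-2,0]
    - [0,33,0,-2,0]
    - [0,33,0,-2,0]
    - [0,33,0,-2,0]

```text
time: 11.7
eef_pos: [552.0, 326.9, 168.2]
eef_rot: [0.702, -0.702, 0.083, -0.083]
contact_force: [-0.0, 0.1, -2.3]
gripper_width: 17.4
```

Call:
servo_tool:
  moves:
    - [0,0,-4,0,0]
    - [0,0,-8,0,0]
    - [0,0,-11,0,0]
    - [0,0,-14,0,0]
    - [0,0,-17,0,0]
    - [0,0,-20,0,0]
    - [0,0,-23,0,0]
    - [0,0,-26,0,0]
    - [0,0,-28,0,0]
    - [0,0,-28,0,0]

```text
time: 12.7
eef_pos: [552.3, 326.8, 196.6]
eef_rot: [0.702, -0.702, 0.083, -0.083]
contact_force: [-0.1, -0.2, -2.7]
gripper_width: 17.3
```

```bash
python3 st.py 553,327,168 -13.5;python3 k.py pics/10.png 130
```

```text
12.7 [552.3 326.8 196.6] [-0.31  0.51 -0.36  1.61  0.2   1.06  0.6 ] 17.31497949513356 [-0.09966877 -0.19109515 -2.73542294]
yaw -13.51 tool y [ 4.e-04  3.e-04 -1.e+00]
shift [ 0.6 28.6  0.3] spin -0.0
323 107
233 270
```

View pics/10.png

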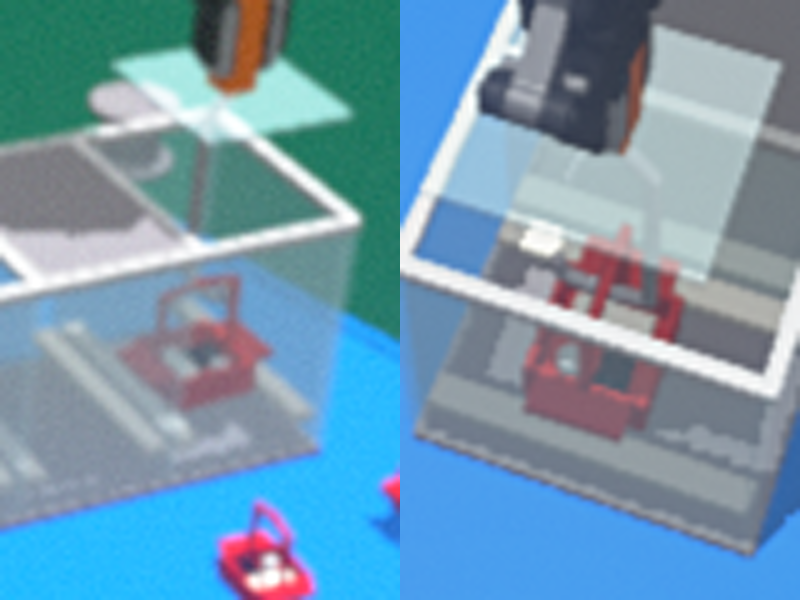

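Picture 10 shows the hook under the red bail: the basket has risen about 3 px and the load is up by about 1.4 N. I keep lifting.

Call:
servo_tool:
  moves:
    - [0,0,-8,0,0]
    - [0,0,-20,0,0]
    - [0,0,-34,0,0]
    - [0,0,-50,0,0]
    - [0,0,-67,0,0]
    - [0,0,-84,0,0]
    - [0,0,-101,0,0]
    - [0,0,-118,0,0]
    - [0,0,-133,0,0]
    - [0,0,-145,0,0]

```text
time: 13.8
eef_pos: [552.4, 327.1, 343.6]
eef_rot: [0.703, -0.702, 0.083, -0.084]
contact_force: [-0.1, 0.5, -2.9]
gripper_width: 17.5
```

Call:
servo_tool:
  moves:
    - [0,0,-5,0,0]
    - [0,0,-7,0,0]
    - [0,0,-7,0,0]

```text
time: 14.1
eef_pos: [552.0, 326.6, 347.9]
eef_rot: [-0.702, 0.702, -0.083, 0.083]
contact_force: [0.9, -0.0, -3.1]
gripper_width: 16.9
```

```bash
python3 st.py 488,-105,346 -13.5;python3 - <<'E'
from h import *
S=eyes.read_camera('scene');print(proj(S,robot.read_state()['eef_pos']-[0,0,150]))
for n in('scene','side'):
  eyes.read_camera(n);print(n,[(np.round(d['uv']),round(d['confidence'],2)) for d in eyes.recognise('basket_red',n)])
E
```

```text
14.1 [552.  326.6 347.9] [-0.3   0.4  -0.38  1.43  0.15  1.35  0.64] 16.862369738488503 [ 0.88018317 -0.04152448 -3.0647593 ]
yaw -13.51 tool y [-5.e-04 -3.e-04 -1.e+00]
shift [  38.5    2.1 -434.7] spin -0.0
[369.80603719 119.0239048 ]
scene [(array([370., 124.]), 0.97), (array([373., 219.]), 0.47)]
side [(array([184., 362.]), 0.94), (array([273., 298.]), 0.72)]
```

Call:
servo_tool:
  moves:
    - [0,0,0,-3,0]
    - [0,1,0,-9,-0.01]
    - [0,2,0,-18,-0.03]
    - [0,3,0,-30,-0.05]
    - [0,5,0,-45,-0.07]
    - [0,6,0,-62,-0.09]
    - [0,8,0,-80,-0.11]
    - [0,9,0,-99,-0.13]
    - [0,11,0,-119,-0.15]
    - [0,13,0,-140,-0.17]

```text
time: 15.35
eef_pos: [531.8, 186.4, 348.3]
eef_rot: [-0.707, 0.707, -0.023, 0.023]
contact_force: [-0.3, -0.9, -3.5]
gripper_width: 16.7
```

```bash
python3 st.py 488,-106,346 5.3
```

```text
15.35 [531.8 186.4 348.3] [-0.08  0.24 -0.37  1.62  0.09  1.29  1.04] 16.749406789889793 [-0.34798021 -0.85952067 -3.53694711]
yaw -3.7 tool y [ 2.e-04 -1.e-04 -1.e+00]
shift [ -24.9    2.4 -294.6] spin -0.157
```

Call:
servo_tool:
  moves:
    - [0,-2,0,-21,-0.02]
    - [0,-4,0,-43,-0.04]
    - [0,-6,0,-67,-0.06]
    - [0,-8,0,-92,-0.08]
    - [0,-10,0,-118,-0.1]
    - [0,-12,0,-144,-0.12]
    - [0,-15,0,-170,-0.14]
    - [0,-17,0,-196,-0.15]
    - [0,-19,0,-220,-0.157]
    - [0,-21,0,-242,-0.157]

```text
time: 16.35
eef_pos: [494.6, -54.3, 348.5]
eef_rot: [-0.706, 0.707, 0.032, -0.032]
contact_force: [0.2, -0.2, -2.6]
gripper_width: 17.2
```

```bash
python3 st.py 488,-106,346 5.3
```

```text
16.35 [494.6 -54.3 348.5] [ 0.26  0.1  -0.22  1.78  0.02  1.26  1.69] 17.224652331184192 [ 0.21135809 -0.19181084 -2.60270661]
yaw 5.2 tool y [ 5.e-04 -5.e-04 -1.e+00]
shift [-11.3   2.5 -50.9] spin -0.002
```

Call:
servo_tool:
  moves:
    - [0,-4,0,-18,0]
    - [0,-7,0,-31,0]
    - [0,-10,2,-42,0]
    - [0,-11,8,-48,0]
    - [0,-11,20,-51,0]
    - [0,-11,36,-51,0]
    - [0,-11,54,-51,0]
    - [0,-11,72,-51,0]
    - [0,-11,90,-51,0]
    - [0,-11,106,-51,0]

```text
time: 17.35
eef_pos: [488.4, -103.1, 240.2]
eef_rot: [0.707, -0.706, -0.032, 0.033]
contact_force: [0.2, 0.0, -2.4]
gripper_width: 17.0
```

Call:
servo_tool:
  moves:
    - [0,0,14,0,0]
    - [0,0,26,0,0]
    - [0,0,36,0,0]
    - [0,0,44,0,0]
    - [0,0,50,0,0]
    - [0,0,50,0,0]
    - [0,0,50,0,0]
    - [0,0,50,0,0]

```text
time: 18.15
eef_pos: [489.4, -104.4, 192.8]
eef_rot: [-0.706, 0.706, 0.033, -0.032]
contact_force: [-0.1, -0.4, -2.6]
gripper_width: 16.8
```

```bash
python3 st.py 488,-106,179 5.3;python3 k.py pics/11.png 140
```

```text
18.15 [ 489.4 -104.4  192.8] [ 0.31  0.25 -0.17  1.97  0.05  0.92  1.77] 16.832278411094777 [-0.09881357 -0.44875075 -2.6383951 ]
yaw 5.22 tool y [ 1.2e-03 -2.0e-04 -1.0e+00]
shift [-1.6 13.8 -1.5] spin -0.001
162 158
278 110
```

View pics/11.png

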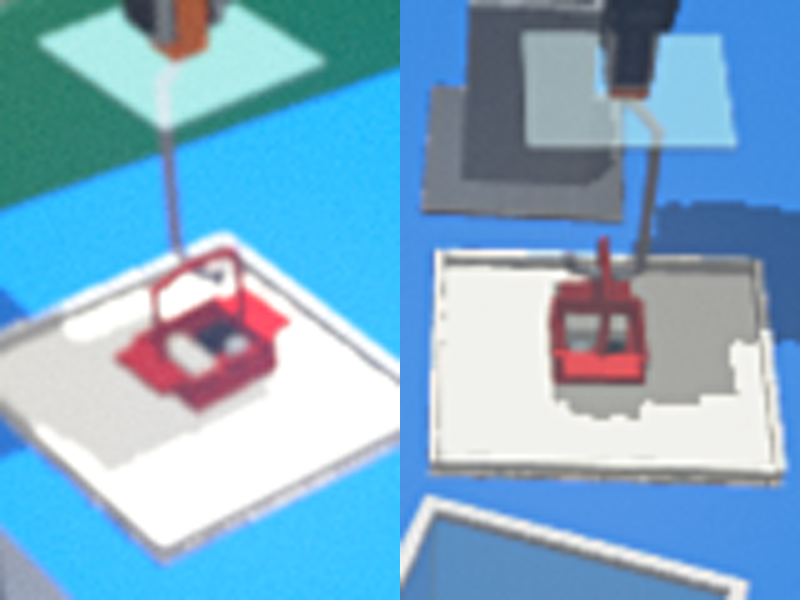

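The basket hangs upright over the tray centre, so I lower it slowly.

Call:
servo_tool:
  moves:
    - [0,0,4,0,0]
    - [0,0,7,0,0]
    - [0,0,9,0,0]
    - [0,0,11,0,0]
    - [0,0,12,0,0]
    - [0,0,13,0,0]
    - [0,0,14,0,0]
    - [0,0,15,0,0]
    - [0,0,16,0,0]
    - [0,0,17,0,0]

```text
time: 19.25
eef_pos: [489.0, -104.3, 175.3]
eef_rot: [-0.706, 0.706, 0.032, -0.032]
contact_force: [-0.0, 0.1, -1.2]
gripper_width: 17.1
```

Call:
servo_tool:
  moves:
    - [0,0,2,0,0]
    - [0,0,4,0,0]
    - [0,0,6,0,0]
    - [0,0,6,0,0]
    - [0,0,6,0,0]

```text
time: 19.75
eef_pos: [488.9, -104.3, 169.1]
eef_rot: [0.706, -0.706, -0.032, 0.032]
contact_force: [0.3, 0.3, -0.5]
gripper_width: 17.1
```

```bash
python3 st.py 488,-106,170 5.3; sleep 0
python3 - <<'E'
from h import *
print([ (eyes.read_camera('side'),robot.read_state()['contact_force'].round(1))[1] for _ in range(2)])
E
```

```text
19.75 [ 488.9 -104.3  169.1] [ 0.3   0.29 -0.17  1.99  0.06  0.87  1.76] 17.061143831535045 [ 0.27609963  0.25564586 -0.52456257]
yaw 5.23 tool y [-3.e-04  1.e-04 -1.e+00]
shift [-1.  -0.9 -1.7] spin -0.001
[array([ 0.2, -0. , -1.2]), array([ 1.2,  0.8, -1. ])]
```

Call:
servo_tool:
  moves:
    - [0,0,3,0,0]
    - [0,0,6,0,0]
    - [0,0,7,0,0]
    - [0,0,7,0,0]
    - [0,-4,7,0,0]
    - [0,-8,7,0,0]
    - [0,-12,7,0,0]
    - [0,-16,7,0,0]
    - [0,-20,7,0,0]
    - [0,-24,7,0,0]

```text
time: 20.85
eef_pos: [464.7, -106.5, 162.3]
eef_rot: [-0.706, 0.706, 0.032, -0.032]
contact_force: [-0.5, -0.9, -0.8]
gripper_width: 16.9
```

Call:
servo_tool:
  moves:
    - [0,-4,0,0,0]
    - [0,-8,0,0,0]
    - [0,-12,0,0,0]
    - [0,-16,0,0,0]
    - [0,-18,0,0,0]
    - [0,-18,0,0,0]

```text
time: 21.45
eef_pos: [446.8, -108.2, 162.3]
eef_rot: [-0.706, 0.706, 0.032, -0.032]
contact_force: [-0.1, -0.3, -2.1]
gripper_width: 17.2
```

```bash
python3 st.py 536.1,-279.1,310 5.28; python3 k.py pics/12.png 130
```

```text
21.45 [ 446.8 -108.2  162.3] [ 0.33  0.23 -0.17  2.08  0.05  0.83  1.79] 17.22695149545422 [-0.06582957 -0.28699866 -2.0810475 ]
yaw 5.22 tool y [-1.e-04 -1.e-04 -1.e+00]
shift [  73.3 -147.7 -178.3] spin -0.001
152 157
294 116
```

View pics/12.png

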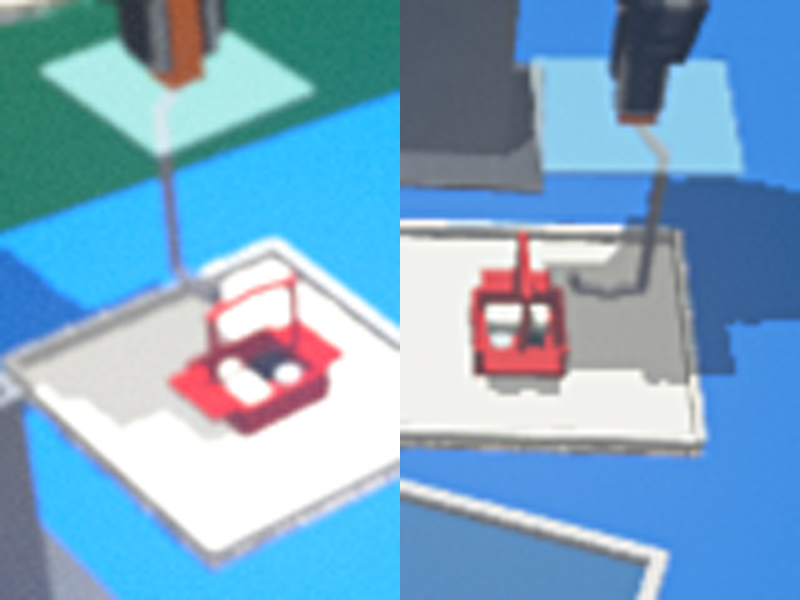

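The basket stands upright in the tray and the hook is clear of the bail. I raise the rod and return it.

Call:
servo_tool:
  moves:
    - [0,0,-10,0,0]
    - [0,0,-30,0,0]
    - [0,0,-55,0,0]
    - [0,0,-85,0,0]
    - [0,0,-115,0,0]
    - [0,0,-138,0,0]
    - [0,0,-148,0,0]
    - [0,10,-148,-25,0]
    - [0,25,-148,-60,0]
    - [0,40,-148,-95,0]

```text
time: 22.55
eef_pos: [496.0, -199.7, 310.2]
eef_rot: [-0.706, 0.706, 0.033, -0.033]
contact_force: [1.0, -0.2, -1.3]
gripper_width: 17.0
```

Call:
servo_tool:
  moves:
    - [0,15,0,-35,0]
    - [0,25,0,-60,0]
    - [0,31,0,-75,0]
    - [0,33,0,-83,0]
    - [0,33,0,-83,0]
    - [0,33,0,-83,0]
    - [0,33,0,-83,0]

```text
time: 23.25
eef_pos: [535.9, -277.3, 310.3]
eef_rot: [0.707, -0.706, -0.033, 0.033]
contact_force: [0.5, 1.0, -1.6]
gripper_width: 17.3
```

```bash
python3 - <<'E'
from h import *
L=[]
for n in('scene','side'):
    c=eyes.read_camera(n);l=eyes.landmark_of('rod',n);print([(d['uv'],round(d['confidence'],2)) for d in l])
    if l:L.append((c,l[0]['uv']))
s=robot.read_state()
if len(L)==2:
    x,r=tri(L);print(x,r,'tool',(rot(s['eef_rot']).T@(x-s['eef_pos'])).round(1))
E
python3 st.py 536.1,-279.1,134.7 5.28
```

```text
[([128.2, 200.6], 0.59)]
[([305.7, 77.4], 0.79)]
[ 538.85680732 -277.80892756  196.07939544] [np.float64(1.545432426580579), np.float64(1.5454324265806523)] tool [  2.8 114.5   0. ]
23.45 [ 536.1 -278.1  310.6] [ 0.48  0.32 -0.06  1.59  0.02  1.23  2.08] 17.019711099903454 [-0.18068941 -0.75795378 -2.12846704]
yaw 5.28 tool y [ 4.e-04 -1.e-04 -1.e+00]
shift [-1.000e-01  1.759e+02 -1.000e+00] spin 0.0
```

Call:
servo_tool:
  moves:
    - [0,0,20,-1,0]
    - [0,0,45,-1,0]
    - [0,0,65,-1,0]
    - [0,0,85,-1,0]
    - [0,0,105,-1,0]
    - [0,0,125,-1,0]
    - [0,0,145,-1,0]
    - [0,0,160,-1,0]
    - [0,0,168,-1,0]
    - [0,0,170,-1,0]

```text
time: 24.45
eef_pos: [535.7, -279.4, 139.4]
eef_rot: [0.707, -0.706, -0.032, 0.033]
contact_force: [0.0, -0.3, -0.9]
gripper_width: 17.0
```

Call:
servo_tool:
  moves:
    - [0,0,2,0,0]
    - [0,0,4,0,0]
    - [0,0,5,0,0]
    - [0,0,6,0,0]
    - [0,0,6,0,0]

```text
time: 24.95
eef_pos: [536.5, -279.9, 134.7]
eef_rot: [-0.706, 0.707, 0.033, -0.032]
contact_force: [-0.5, -0.3, 0.0]
gripper_width: 16.7
```

```bash
python3 st.py 536.1,-279.1,134.7 5.28
```

```text
24.95 [ 536.5 -279.9  134.7] [ 0.48  0.5  -0.06  1.76  0.04  0.89  2.07] 16.712840333471927 [-0.46003531 -0.29761797  0.04533318]
yaw 5.22 tool y [ 9.e-04 -4.e-04 -1.e+00]
shift [-0.3  0.   0.9] spin -0.001
```

Call:
servo_tool:
  moves:
    - [0,0,1,0,0]
    - [0,0,1,0,0]
    - [0.3,0,1,0,0]
    - [0.4,0,1,0,0]
    - [0.6,0,1,0,0]
    - [0.8,0,1,0,0]
    - [1,0,1,0,0]
    - [1,0,1,0,0]
    - [1,0,1,0,0]
    - [1,0,1,0,0]

```text
time: 25.95
eef_pos: [536.1, -279.7, 133.2]
eef_rot: [0.706, -0.706, -0.032, 0.032]
contact_force: [-0.4, 0.1, -0.2]
gripper_width: 85.3
```

Call:
servo_tool:
  moves:
    - [1,0,-10,0,0]
    - [1,0,-30,0,0]
    - [1,0,-60,0,0]
    - [1,0,-95,0,0]
    - [1,0,-130,0,0]
    - [1,0,-160,0,0]
    - [1,-20,-180,0,0]
    - [1,-50,-190,0,0]
    - [1,-80,-190,0,0]
    - [1,-80,-190,0,0]

```text
time: 26.95
eef_pos: [452.9, -288.7, 324.9]
eef_rot: [-0.706, 0.707, 0.031, -0.031]
contact_force: [-0.4, -0.2, -0.5]
gripper_width: 85.4
```

Run:
```python
from h import *
s=robot.read_state();print(s['time'],s['eef_pos'],s['contact_force'],s['gripper_width'])
old={'scene':cv2.cvtColor(cv2.resize(cv2.imread('pics/1.png'),(560,420),interpolation=cv2.INTER_AREA),4),'side':cv2.cvtColor(cv2.resize(cv2.imread('pics/2.png'),(560,420),interpolation=cv2.INTER_AREA),4)}
for n,b in(('scene',(90,165,195,300)),('side',(280,335,75,155))):
    c=eyes.read_camera(n);x0,x1,y0,y1=b
    def om(f):
        f=f.astype(int);m=(f[...,0]>110)&(f[...,2]<90)&(f[...,0]-f[...,2]>70)&(f[...,1]>30);ys,xs=np.nonzero(m[y0:y1,x0:x1]);return len(xs),(xs.mean()+x0).round(1),(ys.mean()+y0).round(1)
    print(n,'handle old/new',om(old[n]),om(c['frame']))
    a=old[n][y0:y1,x0:x1].astype(np.float32).mean(2);q=c['frame'][y0:y1,x0:x1].astype(np.float32).mean(2);print(' shift',cv2.phaseCorrelate(a,q),'absdiff',np.abs(a-q).mean())
    for t in('basket_red','rod'):print(t,[(np.round(d['uv']),round(d['confidence'],2)) for d in (eyes.landmark_of if t!='rod' else eyes.recognise)(t,n)])
    print(' tray basket predicted origin',proj(c,(488,-105,4)).round(1))
```

```text
26.95 [ 452.89540424 -288.72566395  324.88593291] [-0.43035028 -0.15479237 -0.4909472 ] 85.35416430754167
scene handle old/new (274, np.float64(128.4), np.float64(217.9)) (291, np.float64(128.5), np.float64(218.0))
 shift ((0.659349158583737, 0.0311468817466789), 0.9147933193489357) absdiff 3.593016
basket_red [(array([418., 209.]), 0.88), (array([202., 237.]), 0.77), (array([374., 222.]), 0.65)]
rod [(array([134., 231.]), 0.96)]
 tray basket predicted origin [203.3 235.5]
side handle old/new (31, np.float64(306.2), np.float64(81.8)) (26, np.float64(306.1), np.float64(81.8))
 shift ((-0.11693876930806013, 0.051704675881289575), 1.0061851820349694) absdiff 1.7571212
basket_red [(array([183., 364.]), 0.81), (array([316., 187.]), 0.77)]
rod [(array([306.,  99.]), 0.62)]
 tray basket predicted origin [317.2 184.6]
```

Rod and basket are where they should be, so I hand in.

```bash
python3 -c "
from cell import robot
print(robot.hand_in())"
```

```text
the job is handed in; nothing more can be done
None
```

The job is done and handed in at about 27 s of the 64 s allowed. The rod hooked the middle-sized red basket by its bail and lifted it out of its well. It now stands unhooked in the middle of the white tray, and the rod hangs in its holder facing the same way as before.

- **Rod:** compared with the first pictures, its handle and guard moved less than 1 px in both cameras.
- **Basket:** it showed upright and clear of the hook in the last picture I viewed. The networks now find it within about 3 px of the tray-centre position in both cameras.
- **Forces:** the wrist readings I saw stayed below 5 N. The gripper ended open and clear of everything.
- **Not checked or uneven:**
  - The rod's saddle position differed by up to 5 mm between readings, which I took as network noise.
  - I had used all 12 pictures before hanging the rod back, so that step was checked by numbers only.
  - I never touched the blue basket, but I did not measure it again at the end; the networks did not report it in any picture I queried.

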